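# Make up the saw kit and the door kit

## Task

Make up two kits from the stock in the middle of the bench. Saw kit, in the tray with the steel spigot: turn the hand crank so that the flat in its bore matches the flat of the spigot and slide it fully down, and lay the push block, sole down and lengthwise, in the long bay beside it. Door kit, in the tray with three bays: the oak block flat in the long bay that runs across one end, the cabinet hinge on its cup in the wider of the other two bays and the tape measure upright in the narrower, both lengthwise; leave the sanding block where it lies.

Things in the scene. Friction and masses are not known exactly. Their poses are not given: they have to be found in the camera images.
- saw_tray: Fixed wooden tray with a spigot, 182 (x) x 162 (y) mm. Origin: centre of underside. Floors z 9, strips 8 wide, tops z 17 mm. Push block bay x -83..83, y -73..-5; crank place beside it, y 3..73. Steel D spigot, axis x 45, y 38: 19 dia, flat 5.5 from axis facing tray +x, 23 high over floor, top 7 tapered. Seated crank: arm points to tray -x, its origin at x 0, y 38, z 9 mm.
- door_tray: Fixed wooden tray with three bays, no spigot, 202 (x) x 166 (y) mm. Origin: centre of underside. Floors z 9, strips 8 wide, tops z 17 mm. Long bay for the oak block across the -x end: x -93..-27, y -75..75. Behind it a wide bay for the hinge: x -19..93, y -75..5, and a narrow bay for the tape measure: x -19..93, y 13..75 mm.
- crank: Loose steel hand crank lying with its black handle upright, 122 x 40 mm, handle 57 high. Origin: underside, midway between hub and handle; +x from hub to handle. Hub axis x -45, 40 dia, 26 high, through bore 23 dia with one flat 7.5 from its axis on the side away from the arm (-x): fits the spigot one way only, 2 mm play. Arm 18 wide, top z 15; handle x 45, 23 dia. Grip the hub across y.
- push_block: Loose wooden push block: sole 44 (x) x 140 (y) x 14 mm high, with a bow handle along y on top, 60 mm high in all. Origin: centre of underside, z up. The bow is 20 mm wide (x -10..10); grip it at y 0, z 38 to 60 mm.
- cup_hinge: Loose metal concealed cabinet hinge, 56 (x) x 84 (y) x 22 mm high, lying on its round cup. Origin: centre of underside, z up. Cup 35 mm dia at y 24 with a flange x -28..28, y 15..33, z 10..12; the arm to pinch is 18 wide (x -9..9), y -42..18, z 12..20 mm; base plate x -20..20, y -34..-10, z 0..3. At y 2 mm nothing is wider than the arm.
- tape_measure: Loose tape measure standing upright, 37 (x) x 93 (y) x 64 mm high. Origin: centre of underside, z up. The body to grip is 34 mm wide (x), y -24..47 mm, centre y 11; the tape's end sticks out low at -y.
- oak_block: Loose plain oak offcut lying flat, 40 (x) x 110 (y) x 22 mm high. Origin: centre of underside, z up.
- sand_block: Loose cork sanding block wrapped in paper, 63 (x) x 101 (y) x 34 mm high. In no kit: leave it where it lies. Origin: centre of underside.

How it is judged:
At the end, for the whole second after the job is handed in: Crank fully down over the spigot (6 mm sideways, 4 mm in height); push block, oak block, hinge and tape measure flat on the floors of their own bays (height 4 mm, tilt 0.12 rad), between the strips and lengthwise (0.4 rad); all at rest; sanding block within 30 mm of its start (x of crank in the frame of saw_tray between -0.006 and 0.006 m and y of crank in the frame of saw_tray between 0.032 and 0.044 m and z of crank in the frame of saw_tray between 0.005 and 0.013 m and angle between each of crank, push_block, cup_hinge, tape_measure, oak_block's own z axis and vertical below 0.12 rad and linear speed of each of crank, push_block, cup_hinge, tape_measure, oak_block below 0.02 m/s and angle between the x axis of crank and the x axis of saw_tray, either way round below 0.4 rad and x of push_block in the frame of saw_tray between -0.018 and 0.018 m and y of push_block in the frame of saw_tray between -0.056 and -0.022 m and z of push_block in the frame of saw_tray between 0.005 and 0.013 m and angle between the y axis of push_block and the x axis of saw_tray, either way round below 0.4 rad and x of cup_hinge in the frame of door_tray between 0.019 and 0.055 m and y of cup_hinge in the frame of door_tray between -0.051 and -0.019 m and z of cup_hinge in the frame of door_tray between 0.005 and 0.013 m and angle between the y axis of each of cup_hinge, tape_measure and the x axis of door_tray, either way round below 0.4 rad and x of tape_measure in the frame of door_tray between 0.023 and 0.051 m and y of tape_measure in the frame of door_tray between 0.026 and 0.062 m and z of tape_measure in the frame of door_tray between 0.005 and 0.013 m and x of oak_block in the frame of door_tray between -0.078 and -0.042 m and y of oak_block in the frame of door_tray between -0.024 and 0.024 m and z of oak_block in the frame of door_tray between 0.005 and 0.013 m and angle between the y axis of oak_block and the y axis of door_tray, either way round below 0.4 rad and distance of sand_block from where it was at the start of the episode below 0.03 m); the robot touches nothing.
It fails at once if the sanding block is pushed away from where it lay (distance of sand_block from where it was at the start of the episode above 0.03 m).
It also fails if it takes over 117 s, if anything falls off the work surface, if the arm or the gripper's body presses on something with over 40 N, if the wrist force passes 120 N, or if a joint passes its speed limit or range.

## Robot

A 6-joint arm with a two-finger parallel gripper is mounted at the origin on a cart in front of the work surface, level with it; the furniture and walls round the work are solid. World frame = base frame: x ahead of the robot, y to its left, z up, the work surface at z = 0. Lengths are in m, angles in rad, forces in N, time in s.
With the tool pointing down it reaches from about 0.35 to 0.725 m from the base axis. Payload 6 kg.
Tool frame: the origin (TCP) lies midway between the tips of the shut fingers; the grasp point (between the pads) lies 19 mm behind it; z points along the fingers, y is the line along which they close (so a half turn about z gives the same grasp; the last joint's range is limited). The gripper opens to 85 mm and grips with 20 to 120 N. Pads are 22 mm wide; open, the fingers measure 114 mm over their backs; the gripper's body (76 mm by 85 mm) begins 54 mm behind the grasp point. The pads swing forward as they close: fully open they stand 13 mm farther back than shut.
Start: joints at [1.446, 0.04, 0.085, 0, -1.615, -0.334], TCP at [0.266, 0.538, 0.231] pointing down, gripper open.
Joint ranges: [-2.56, 2.56], [-1.29, 2.01], [-1.08, 1.49], [-3.29, 1.98], [-2.81, -0.18], [-2.99, 2.99]. Speed limits (rad/s): [2.57, 2.57, 3.01, 3.14, 3.14, 3.14].

## Interface

Orientations are given as a unit quaternion [w, x, y, z].
In Python, from station import robot gives the robot as it stands.
- The arm moves only by the tool apply_moves, never from a script. Its argument "commands" is a list that holds one entry, the list of rows, each a list of 7 numbers: the opening, from 0 (shut) to 1 (fully open), then the shift along the tool's x, y, z in units of 50 cm (1.0 is 50 cm), then the turn, a rotation vector about the tool's x, y, z in units of 2 pi rad (1.0 is 2 pi rad). In form: [[[fingers, x, y, z, wx, wy, wz], ...]]. A call has 1 to 20 rows; each row is the pose to reach, as a shift and turn from the pose commanded when the call began, along the tool's axes at that moment, turning the shorter way round; what a row does not reach only later rows make up. A row lasts 1/12 s, in which the tool goes at most 41.7 mm and 7.16 degrees, less where a joint would pass 70% of its speed; a pose out of reach is approached as far as the arm can. A call with a number of a shift or a turn outside -1 to 1 is refused whole. A call with a gripper value outside its range is refused whole. The fingers move at their own pace and stop on an object; the grip force is fixed at half the most. Time passes only in rows, so rows that repeat a pose let the fingers close. It gives the time, the measured TCP pose, the force, the opening and the grip force at its end, in the units of the state.
- robot.get_obs(): the state, without advancing time (a new reading comes with each control period).
- robot.camera(name): name is "side" or "top" or "wrist"; returns a dict with "frame" (480x640x3 uint8, red, green, blue), "fov_y" (degrees; the focal length in pixels is half the picture's height over the tangent of half this angle, whatever the lens; pixels are square), "cx", "cy" (the principal point, pixels), "distortion" ([k1, k2, p1, p2, k3] as OpenCV has them; the pictures are not rectified), "R" (3x3) and "t" (3): a world point X has camera coordinates R X + t. Camera axes: x right, y down, z forward; pixel columns grow to the right and rows downward; lengths in m; the calibration is good to about 2 mm. A picture is of the moment at which its call begins. There is no depth.
- robot.close_job(): hands the job in; it is judged then, once.
Trained networks look in a picture, given as the dict that the camera call returned (one of the last four; its "shot" number tells which), for a name from the list of things; names that differ only in an ending like _2 or _b are one class to them, and where a whole thing is asked for, a point or a joint stands for the part that bears it (a point fixed in the world has none). Each returns a list of dicts, best first, with "conf" (0 to 1); they miss things now and then, are a little off and sometimes report something else, mostly with a low value. They report only what shows in the picture. A call takes as long as a camera call.
- robot.boxes_of(picture, thing): "bbox" ([left, top, width, height] in pixels, round what is visible of it).
- robot.masks_of(picture, thing): "pixels" (480x640 bool, what is visible of it) and "bbox" ([left, top, width, height] in pixels, round what is visible of it).
- robot.mark_of(picture, thing): "point" ([column, row] in pixels: a listed point, or the origin of a listed thing).
The state is a dict: "time": time; "q": joint angles; "qvel": joint speeds; "joint_torque": joint torques, N m; "tool_pos": TCP position; "tool_rot": TCP orientation; "wrist_force": force on the tool from outside, world axes, zero at the start; "torque": the same for the moment, N m; "opening": finger opening in m; "finger_force": force on a finger pad.
Only numpy, scipy, OpenCV 4.12 (cv2) and the standard library are available. Lean on these libraries where they do the work, as an engineer would, in place of code of your own. Each camera call takes 0.05 s, during which the arm holds its last target. There are 200 camera calls.

## Working session

There is one attempt and no reset: what is moved stays moved. The work goes in short steps, Python scripts to look and compute and a tool call to move; the robot and the scene stay as the last step left them, time stands still between calls to the robot, and variables do not carry over. Pictures are saved under pics/ and viewed, at most 14 in all, crops included, and the job is handed in when it is done.

Besides the shell and the picture viewer there is one more tool, called after "Request:" by a JSON object that holds its "op" and its "data". apply_moves: Moves the arm, as the interface text tells. Shifts and turns lie within -1 to 1; 1 stands for 50 cm of shift or 2 pi rad of turn. Its arguments: {"type":"object","properties":{"commands":{"type":"array","items":{"type":"array","items":{"type":"array","items":{"type":"number"}}}}},"required":["commands"]}

```bash
mkdir -p pics; ls
python3 - <<'E'
from station import robot
import cv2,numpy as np
o=robot.get_obs(); print({k:np.round(v,4).tolist() for k,v in o.items()})
for n in ("top","side","wrist"):
    p=robot.camera(n); cv2.imwrite(f"pics/{n}0.png",p["frame"][:,:,::-1])
    print(n,p["fov_y"],p["cx"],p["cy"],p["distortion"],np.round(p["R"],3).tolist(),np.round(p["t"],3).tolist())
    if n!="wrist":
        for t in "saw_tray door_tray crank push_block cup_hinge tape_measure oak_block sand_block".split():
            print(t,[(np.round(m["point"],1).tolist(),round(m["conf"],2)) for m in robot.mark_of(p,t)[:2]],[(m["bbox"],round(m["conf"],2)) for m in robot.boxes_of(p,t)[:2]])
E
```

```text
pics
{'time': 0.0, 'q': [1.4457, 0.0408, 0.0838, -0.0005, -1.6156, -0.3337], 'qvel': [0.0007, -0.0024, 0.0002, -0.0018, -0.0005, -0.0003], 'joint_torque': [0.0011, -36.8207, 34.7424, 6.9322, -0.0054, -0.0], 'tool_pos': [0.2655, 0.5377, 0.2303], 'tool_rot': [0.0009, 0.9738, -0.2274, -0.0001], 'wrist_force': [0.9071, -0.5092, -1.115], 'torque': [0.0083, 0.0042, -0.0052], 'finger_force': 0.0, 'opening': 0.0851}
top 55.83425400633925 307.13997905946985 242.1493737716138 [-0.02202859  0.          0.          0.          0.        ] [[-0.007, -1.0, -0.015], [-0.993, 0.009, -0.114], [0.114, 0.014, -0.993]] [0.003, 0.531, 0.897]
saw_tray [([157.2, 276.9], 0.6)] [([112.0, 228.3, 88.9, 93.7], 0.98)]
door_tray [([460.7, 268.5], 0.94)] []
crank [([265.4, 235.6], 0.73)] [([237.7, 226.9, 59.9, 17.4], 0.57)]
push_block [([270.2, 187.9], 0.7)] [([256.4, 155.1, 27.4, 66.9], 0.83)]
cup_hinge [([269.4, 285.0], 0.8)] [([254.8, 264.3, 29.1, 36.3], 0.84)]
tape_measure [([344.4, 227.4], 0.83)] [([339.7, 205.1, 19.8, 43.9], 0.75)]
oak_block [([340.2, 181.7], 0.57)] [([329.7, 152.6, 29.5, 51.7], 0.84)]
sand_
[... 573 characters left out ...]
09.1, 200.2, 24.5, 43.6], 0.59)]
push_block [([371.5, 233.1], 0.79)] [([336.0, 208.8, 70.3, 34.6], 0.57), ([222.9, 252.3, 58.4, 35.5], 0.31)]
cup_hinge [([274.1, 233.3], 0.74)] [([255.1, 225.0, 35.5, 16.3], 0.8), ([336.9, 210.5, 68.9, 33.7], 0.53)]
tape_measure [] [([300.5, 244.8, 52.1, 35.0], 0.66), ([253.9, 221.7, 36.9, 19.6], 0.51)]
oak_block [([383.9, 275.8], 0.83)] [([354.3, 255.6, 67.2, 29.9], 0.75)]
sand_block [([251.6, 277.6], 0.86)] [([223.2, 252.9, 60.2, 35.6], 0.69)]
wrist 59.365146096876934 318.3248518478723 238.15178922451776 [-0.06263298  0.          0.          0.          0.        ] [[-0.443, -0.896, 0.0], [-0.854, 0.422, 0.305], [-0.273, 0.135, -0.952]] [0.599, -0.04, 0.38]
```

Run:
```python
import cv2
a=cv2.imread("pics/top0.png"); cv2.imwrite("pics/topc.png",cv2.resize(a[130:380,100:340],None,fx=2.4,fy=2.4,interpolation=cv2.INTER_CUBIC))
cv2.imwrite("pics/topd.png",cv2.resize(a[130:380,310:550],None,fx=2.4,fy=2.4,interpolation=cv2.INTER_CUBIC))
```

```text
(no output)
```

View pics/topc.png

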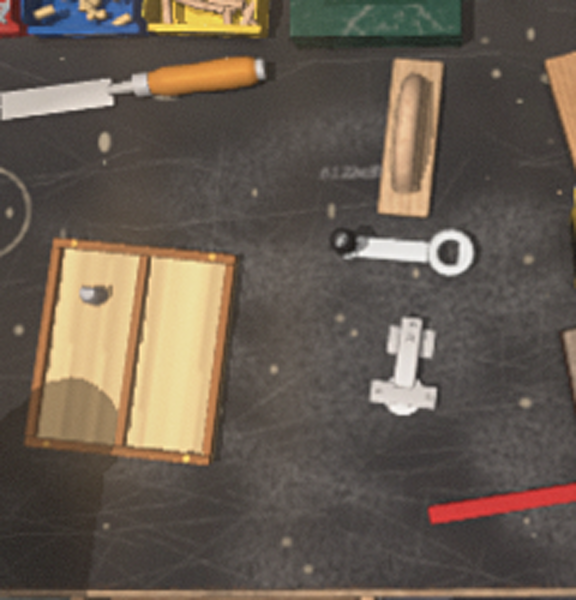

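View pics/topd.png

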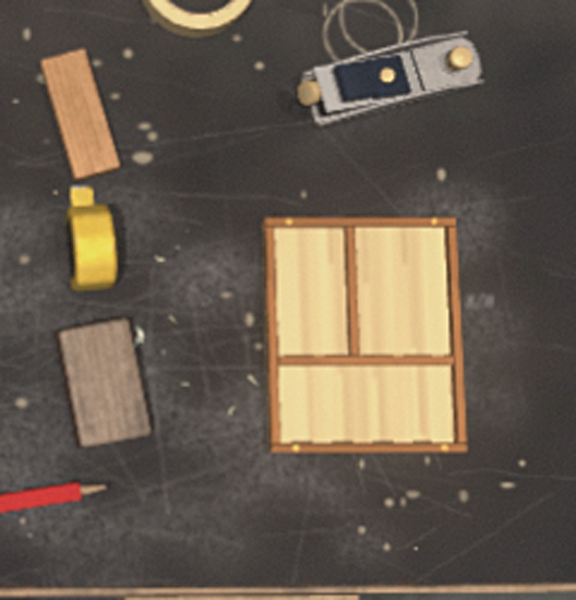

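View pics/side0.png

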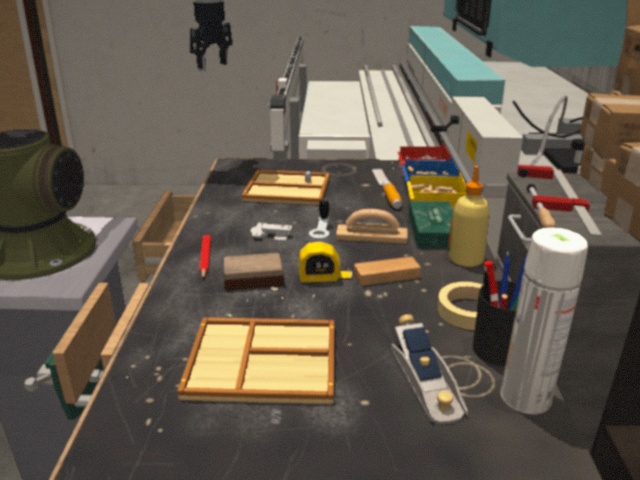

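```bash
cat > vis.py <<'E'
import numpy as np,cv2
from scipy.optimize import minimize
from station import robot
def cam(p):
    f=240/np.tan(np.radians(p["fov_y"])/2)
    return np.array([[f,0,p["cx"]],[0,f,p["cy"]],[0,0,1.]]),np.array(p["distortion"]),np.array(p["R"]),np.array(p["t"])
def proj(p,X):
    K,d,R,t=cam(p); return cv2.projectPoints(np.asarray(X,float).reshape(-1,3),cv2.Rodrigues(R)[0],t,K,d)[0].reshape(-1,2)
def unproj(p,uv,z):
    K,d,R,t=cam(p); n=cv2.undistortPoints(np.asarray(uv,float).reshape(-1,1,2),K,d).reshape(-1,2)
    D=np.c_[n,np.ones(len(n))]@R; C=-R.T@t; return C+D*((z-C[2])/D[:,2])[:,None]
def box(x0,x1,y0,y1,z0,z1): return np.array([[x,y,z] for x in(x0,x1) for y in(y0,y1) for z in(z0,z1)])/1000
def cyl(x,y,r,z0,z1):
    a=np.linspace(0,2*np.pi,24,endpoint=False); return np.array([[x+r*np.cos(b),y+r*np.sin(b),z] for b in a for z in(z0,z1)])/1000
def bow():
    return np.array([[x,52*np.cos(a),14+46*np.sin(a)**.8] for a in np.linspace(0.001,np.pi-.001,13) for x in(-10,10)])/1000
M=dict(saw_tray=[box(-91,91,-81,81,0,17)],door_tray=[box(-101,101,-83,83,0,17)],
 crank=[cyl(-45,0,20,0,26),box(-45,45,-9,9,2,15),cyl(45,0,11.5,0,57)],
 push_block=[box(-22,22,-70,70,0,14),bow()],
 cup_hinge=[cyl(0,24,17.5,0,12),box(-28,28,15,33,10,12),box(-9,9,-42,18,12,20),box(-20,20,-34,-10,0,3)],
 tape_measure=[box(-17,17,-24,47,0,64),box(-12,12,-46,-24,2,12)],
 oak_block=[box(-20,20,-55,55,0,22)],sand_block=[box(-31.5,31.5,-50.5,50.5,0,34)])
def world(X,q,z=0):
    c,s=np.cos(q[2]),np.sin(q[2]); return X@np.array([[c,s,0],[-s,c,0],[0,0,1]])+[q[0],q[1],z]
S=4
def sil(p,name,q,z=0,hw=(480,640)):
    im=np.zeros((hw[0],hw[1]),np.uint8)
    for X in M[name]:
        h=cv2.convexHull(proj(p,world(X,q,z)).astype(np.float32)); cv2.fillConvexPoly(im,np.round(h*16).astype(np.int32),255,cv2.LINE_AA,4)
    return im/255.
def fit(views,name,q0,z=0):
    """views: list of (picture, bool mask). fit x,y,yaw by silhouette overlap"""
    def cost(v):
        q=np.array([v[0]/100,v[1]/100,v[2]/10]); c=0
        for p,m in views:
            s=sil(p,name,q,z); c+=1-np.minimum(s,m).sum()/np.maximum(s,m).sum()
        return c/len(views)
    b=None
    for d in(0,):
        v0=np.array([q0[0]*100,q0[1]*100,q0[2]*10])
        r=minimize(cost,v0,method="Nelder-Mead",options=dict(initial_simplex=v0+np.array([[0,0,0],[1,0,0],[0,1,0],[0,0,1]]),xatol=.005,fatol=1e-4,maxiter=250))
    return np.array([r.x[0]/100,r.x[1]/100,r.x[2]/10]),r.fun
def overlay(p,poses,fn,scale=1,crop=None):
    a=p["frame"][:,:,::-1].copy()
    a=cv2.resize(a,None,fx=scale,fy=scale,interpolation=cv2.INTER_CUBIC)
    for n,(q,z) in poses.items():
        for X in M[n]:
            h=cv2.convexHull((proj(p,world(X,q,z)).astype(np.float32)+.5)*scale-.5); cv2.polylines(a,[np.round(h*16).astype(np.int32)],True,(0,0,255),1,cv2.LINE_AA,4)
    if crop: x0,y0,x1,y1=[int(c*scale) for c in crop]; a=a[y0:y1,x0:x1]
    cv2.imwrite(fn,a)
E
python3 - <<'E'
from vis import *
import json
p=robot.camera("top"); s=robot.camera("side")
yaw0=dict(saw_tray=-.1,door_tray=0,crank=1.55,push_block=-.05,cup_hinge=3.1,tape_measure=3.14,oak_block=.2,sand_block=.1)
px=dict(saw_tray=(155,276),door_tray=(462,270),crank=(269,234),push_block=(271,187),cup_hinge=(269,284),tape_measure=(348,229),oak_block=(343,177),sand_block=(354,289))
out={}
for n in M:
    m=robot.masks_of(p,n); q0=unproj(p,[px[n]],.01)[0]; q0=[q0[0],q0[1],yaw0[n]]
    if not m: print(n,"nomask",q0); continue
    q,c=fit([(p,m[0]["pixels"])],n,q0); out[n]=q.tolist()
    ms=robot.masks_of(s,n); cs=[]
    for k in ms[:2]:
        t=sil(s,n,q); cs.append(round(np.minimum(t,k["pixels"]).sum()/np.maximum(t,k["pixels"]).sum(),2))
    print(n,round(m[0]["conf"],2),np.round(q0,3),np.round(q,4),round(c,3),"side iou",cs)
json.dump(out,open("poses.json","w"))
overlay(p,{n:(q,0) for n,q in out.items()},"pics/ov1.png",2,(105,145,505,325))
E
```

```text
saw_tray 0.91 [ 0.464  0.318 -0.1  ] [ 0.4652  0.3189 -0.0961] 0.032 side iou [np.float64(0.92)]
door_tray 0.9 [ 0.472 -0.321  0.   ] [ 0.4749 -0.318  -0.0096] 0.031 side iou [np.float64(0.96), np.float64(0.0)]
crank 0.68 [0.551 0.08  1.55 ] [0.5504 0.0841 1.4762] 0.238 side iou [np.float64(0.61)]
push_block 0.73 [ 0.652  0.076 -0.05 ] [0.6522 0.0754 1.4763] 0.096 side iou [np.float64(0.86), np.float64(0.0)]
cup_hinge 0.95 [0.446 0.079 3.1  ] [0.4279 0.0973 3.3491] 0.656 side iou [np.float64(0.34)]
tape_measure 0.82 [ 0.56  -0.086  3.14 ] [ 0.5622 -0.0833  1.6272] 0.157 side iou [np.float64(0.73)]
oak_block 0.68 [ 0.672 -0.078  0.2  ] [ 0.6693 -0.0773 -1.301 ] 0.079 side iou [np.float64(0.9), np.float64(0.0)]
sand_block 0.9 [ 0.435 -0.097  0.1  ] [ 0.4345 -0.0927 -1.4005] 0.108 side iou [np.float64(0.86)]
```

View pics/ov1.png

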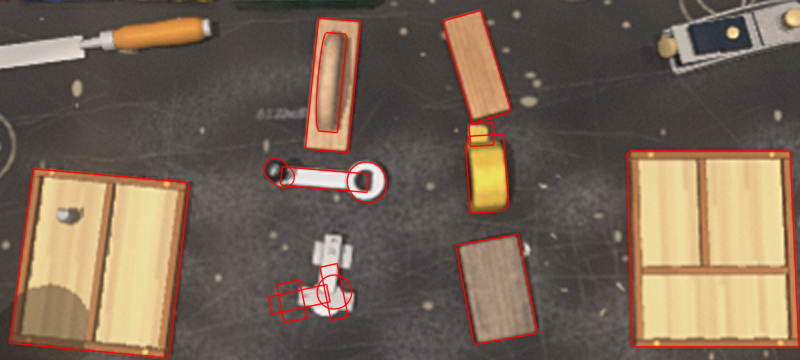

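```bash
cat > plan.py <<'E'
from vis import *
import json
from scipy.spatial.transform import Rotation as R
def place(tray,xy,poses=None):
    P=poses or json.load(open("poses.json")); return world(np.array([[xy[0]/1e3,xy[1]/1e3,0]]),P[tray])[0][:2]
def plan(*targets):
    """targets (x,y,z,psi): psi = world direction of tool x, tool down"""
    o=robot.get_obs(); T=R.from_quat(np.roll(o["tool_rot"],-1))
    for x,y,z,psi in targets:
        d=T.inv().apply(np.array([x,y,z])-o["tool_pos"])/.5
        G=[R.from_euler("z",psi+k)*R.from_euler("x",np.pi) for k in(0,)]
        w=(T.inv()*G[0]).as_rotvec()/(2*np.pi)
        print("row",np.round(d,4).tolist(),np.round(w,4).tolist(),"mm",round(float(np.linalg.norm(d)*500)),"deg",round(float(np.linalg.norm(w)*360),1))
    print("at",np.round(o["tool_pos"],4),"F",np.round(o["wrist_force"],1),"open",round(float(o["opening"]),4),"t",round(float(o["time"]),2),"psi",round(float(np.arctan2(*T.apply([1,0,0])[1::-1])),3),"q6",round(float(o["q"][5]),2))
E
python3 - <<'E'
from plan import *
P=json.load(open("poses.json"))
p=robot.camera("top"); m=robot.masks_of(p,"cup_hinge")[0]["pixels"]
r=[fit([(p,m)],"cup_hinge",(.446,.079,y)) for y in(1.5,1.65)]; r.sort(key=lambda a:a[1]); print(r)
P["cup_hinge"]=r[0][0].tolist(); json.dump(P,open("poses.json","w"))
b=P["push_block"]; psi=b[2]-np.pi/2
plan((b[0],b[1],.15,psi),(b[0],b[1],.032,psi))
d=place("saw_tray",(0,-41)); print(d)
E
```

```text
[(array([0.4487933 , 0.07851455, 1.44341997]), np.float64(0.1811694839719341)), (array([0.44889163, 0.07895805, 1.44627761]), np.float64(0.18171036754310088))]
row [1.1028, 0.4869, 0.1626] [0.0, -0.0, -0.058] mm 608 deg 20.9
row [1.1028, 0.4869, 0.3986] [0.0, -0.0, -0.058] mm 635 deg 20.9
at [0.2657 0.5379 0.2312] F [ 0.4 -0.7 -0.2] open 0.085 t 2.75 psi -0.459 q6 -0.33
[0.46127613 0.27803963]
```

Request:
{"op": "apply_moves", "data": {"commands": [[[1,0.25,0.11,0.06,0,0,-0.03],[1,0.5,0.22,0.1,0,0,-0.05],[1,0.99,0.45,0.15,0,0,-0.058],[1,0.99,0.45,0.15,0,0,-0.058],[1,0.99,0.45,0.15,0,0,-0.058],[1,0.99,0.45,0.15,0,0,-0.058],[1,0.99,0.45,0.15,0,0,-0.058],[1,0.99,0.45,0.15,0,0,-0.058],[1,0.99,0.45,0.15,0,0,-0.058],[1,0.99,0.45,0.15,0,0,-0.058],[1,0.99,0.45,0.15,0,0,-0.058],[1,0.99,0.45,0.15,0,0,-0.058],[1,0.99,0.45,0.15,0,0,-0.058],[1,0.99,0.45,0.15,0,0,-0.058],[1,0.99,0.45,0.15,0,0,-0.058]]]}}

```text
time: 4.0
tool_pos: [0.6107, 0.1143, 0.1549]
tool_rot: [0.001, 0.999, -0.049, -0.001]
wrist_force: [0.0, 0.9, -0.1]
opening: 0.0858
finger_force: 0.0
```

```bash
cat > t1.py <<'E'
from plan import *
P=json.load(open("poses.json"))
b=P["push_block"]; psi=b[2]-np.pi/2
d=place("saw_tray",(0,-41))
plan((b[0],b[1],.10,psi),(b[0],b[1],.032,psi),(*d,.15,P["saw_tray"][2]),(*d,.043,P["saw_tray"][2]))
E
python3 t1.py
```

```text
row [0.0906, 0.069, 0.1097] [0.0002, 0.0003, -0.0007] mm 79 deg 0.3
row [0.0908, 0.0688, 0.2457] [0.0002, 0.0003, -0.0007] mm 135 deg 0.3
row [-0.3296, -0.2965, 0.01] [0.0002, 0.0003, -0.0004] mm 222 deg 0.2
row [-0.3292, -0.2968, 0.224] [0.0002, 0.0003, -0.0004] mm 248 deg 0.2
at [0.6107 0.1143 0.1549] F [ 0.   0.9 -0.1] open 0.0858 t 4.0 psi -0.099 q6 0.97
```

Request:
{"op": "apply_moves", "data": {"commands": [[[1,0.0907,0.069,0.1,0,0,-0.0007],[1,0.0907,0.069,0.11,0,0,-0.0007],[1,0.0907,0.069,0.11,0,0,-0.0007],[0.8,0.0907,0.069,0.15,0,0,-0.0007],[0.7,0.0907,0.069,0.19,0,0,-0.0007],[0.6,0.0907,0.069,0.22,0,0,-0.0007],[0.6,0.0907,0.069,0.2455,0,0,-0.0007],[0.6,0.0907,0.069,0.2455,0,0,-0.0007],[0,0.0907,0.069,0.2455,0,0,-0.0007],[0,0.0907,0.069,0.2455,0,0,-0.0007],[0,0.0907,0.069,0.2455,0,0,-0.0007],[0,0.0907,0.069,0.2455,0,0,-0.0007],[0,0.0907,0.069,0.2455,0,0,-0.0007],[0,0.0907,0.069,0.2455,0,0,-0.0007],[0,0.0907,0.069,0.2455,0,0,-0.0007]]]}}

```text
time: 5.25
tool_pos: [0.6527, 0.0784, 0.0357]
tool_rot: [-0.0, 0.999, -0.045, 0.001]
wrist_force: [-0.8, -0.5, 6.1]
opening: 0.0162
finger_force: 58.7
```

```bash
sed -i 's/(b\[0\],b\[1\],.10,psi)/(b[0],b[1],.13,psi)/' t1.py; python3 t1.py
```

```text
row [0.0001, 0.0059, -0.1886] [-0.0001, -0.0004, 0.0007] mm 94 deg 0.3
row [-0.0004, 0.006, 0.0074] [-0.0001, -0.0004, 0.0007] mm 5 deg 0.3
row [-0.4165, -0.3634, -0.2296] [-0.0001, -0.0004, 0.001] mm 299 deg 0.4
row [-0.4171, -0.3633, -0.0156] [-0.0001, -0.0004, 0.001] mm 277 deg 0.4
at [0.6527 0.0784 0.0357] F [-0.8 -0.5  6.1] open 0.0162 t 5.25 psi -0.09 q6 1.06
```

Request:
{"op": "apply_moves", "data": {"commands": [[[0,0,0,-0.08,0,0,0],[0,0,0,-0.16,0,0,0],[0,0,0,-0.2,0,0,0],[0,-0.08,-0.07,-0.23,0,0,0],[0,-0.16,-0.14,-0.23,0,0,0],[0,-0.24,-0.21,-0.23,0,0,0],[0,-0.32,-0.28,-0.23,0,0,0],[0,-0.38,-0.33,-0.23,0,0,0.001],[0,-0.4165,-0.363,-0.23,0,0,0.001],[0,-0.4165,-0.363,-0.23,0,0,0.001],[0,-0.4165,-0.363,-0.23,0,0,0.001],[0,-0.4165,-0.363,-0.23,0,0,0.001],[0,-0.4165,-0.363,-0.23,0,0,0.001]]]}}

```text
time: 6.33
tool_pos: [0.4605, 0.2778, 0.1483]
tool_rot: [0.0, 0.999, -0.048, -0.0]
wrist_force: [0.6, -0.4, -2.1]
opening: 0.0164
finger_force: 59.3
```

```bash
cat > t2.py <<'E'
from plan import *
P=json.load(open("poses.json"))
t=P["saw_tray"]
p=robot.camera("top"); m=robot.masks_of(p,"push_block")
if m:
    o=robot.get_obs(); z=o["tool_pos"][2]-.0357; q,c=fit([(p,m[0]["pixels"])],"push_block",(o["tool_pos"][0],o["tool_pos"][1],t[2]+np.pi/2),z); print(q,c,q[:2]-o["tool_pos"][:2])
w=robot.camera("wrist"); cv2.imwrite("pics/w2.png",w["frame"][:,:,::-1])
d=place("saw_tray",(0,-41))
plan((*d,.15,t[2]),(*d,.08,t[2]),(*d,.047,t[2]))
E
python3 t2.py
```

```text
[0.46206873 0.27583786 1.48472297] 0.3485509324677869 [ 0.00098603 -0.00132304]
row [0.0, -0.002, -0.0036] [0.0001, 0.0001, -0.0003] mm 2 deg 0.1
row [0.0001, -0.0021, 0.1364] [0.0001, 0.0001, -0.0003] mm 68 deg 0.1
row [0.0001, -0.0021, 0.2024] [0.0001, 0.0001, -0.0003] mm 101 deg 0.1
at [0.4612 0.277  0.1482] F [-0.1 -0.2 -2.1] open 0.0168 t 6.48 psi -0.098 q6 0.56
```

View pics/w2.png

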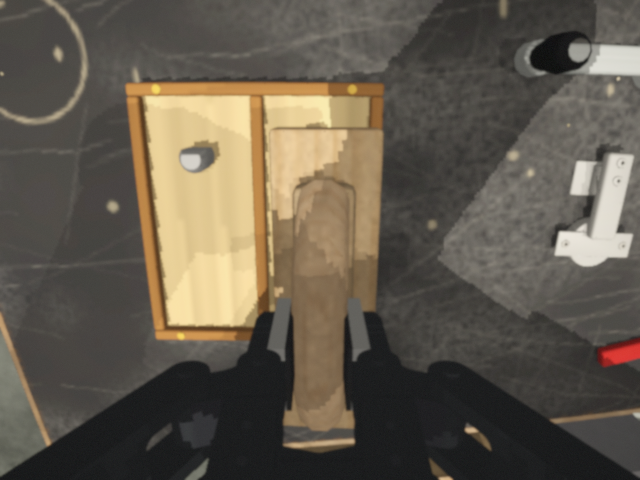

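Request:
{"op": "apply_moves", "data": {"commands": [[[0,0,-0.002,0.06,0,0,0],[0,0,-0.002,0.11,0,0,0],[0,0,-0.002,0.14,0,0,0],[0,0,-0.002,0.165,0,0,0],[0,0,-0.002,0.185,0,0,0],[0,0,-0.002,0.2,0,0,0],[0,0,-0.002,0.205,0,0,0],[0,0,-0.002,0.205,0,0,0],[0,0,-0.002,0.205,0,0,0],[0.6,0,-0.002,0.205,0,0,0],[0.6,0,-0.002,0.205,0,0,0],[0.6,0,-0.002,0.205,0,0,0],[0.6,0,-0.002,0.205,0,0,0],[0.6,0,-0.002,0.16,0,0,0],[0.7,0,-0.002,0.06,0,0,0],[0.8,0,-0.002,0,0,0,0],[1,0,-0.002,-0.05,0,0,0],[1,0,-0.002,-0.05,0,0,0]]]}}

```text
time: 7.98
tool_pos: [0.4632, 0.2802, 0.1815]
tool_rot: [-0.004, 0.999, -0.048, 0.004]
wrist_force: [0.7, 0.6, 0.8]
opening: 0.0856
finger_force: 0.0
```

```bash
cat > t3.py <<'E'
from plan import *
P=json.load(open("poses.json"))
t=P["saw_tray"]; c=P["crank"]
w=robot.camera("wrist"); cv2.imwrite("pics/w3.png",w["frame"][:,:,::-1])
p=robot.camera("top"); m=robot.masks_of(p,"push_block")
if m: q,f=fit([(p,m[0]["pixels"])],"push_block",(*place("saw_tray",(0,-41)),t[2]+np.pi/2),.009); print("pb in tray",world(np.array([[q[0]-t[0],q[1]-t[1],0]]),(0,0,-t[2])),q[2]-t[2],f)
m=robot.masks_of(p,"crank")
if m: q,f=fit([(p,m[0]["pixels"])],"crank",c); print("crank",c,q,f)
h=world(np.array([[-.045,0,0]]),c)[0]; print("hub",h)
psi=c[2]-np.pi
plan((h[0],h[1],.15,psi),(h[0]-.11,h[1],.19,t[2]))
E
python3 t3.py
```

```text
pb in tray [[ 0.00026273 -0.04229816  0.        ]] 1.544673659989607 0.24314322051798298
crank [0.5504277922484561, 0.08406650786202233, 1.476240624169556] [0.55011434 0.08485336 1.47285827] 0.23786583957501561
hub [0.54617912 0.03926753 0.        ]
row [0.217, 0.4601, 0.0451] [0.0003, 0.0, 0.2497] mm 255 deg 89.9
row [-0.0021, 0.4813, -0.0346] [0.0001, 0.0002, -0.0] mm 241 deg 0.1
at [0.4603 0.2787 0.1725] F [ 0.6 -0.5 -0.7] open 0.0857 t 8.18 psi -0.096 q6 0.56
```

```bash
cat >> t3.py <<'E'
plan((h[0]-.11*np.cos(psi),h[1]-.11*np.sin(psi),.15,psi))
E
python3 t3.py|tail -2
```

```text
row [0.2163, 0.2397, 0.045] [0.0003, -0.0001, 0.2497] mm 163 deg 89.9
at [0.4605 0.2785 0.1724] F [-0.2  0.6 -0.3] open 0.0854 t 8.38 psi -0.096 q6 0.56
```

Request:
{"op": "apply_moves", "data": {"commands": [[[1,0.05,0.06,0,0,0,0.02],[1,0.1,0.11,0,0,0,0.04],[1,0.15,0.17,0.02,0,0,0.06],[1,0.216,0.24,0.045,0,0,0.08],[1,0.216,0.24,0.045,0,0,0.25],[1,0.216,0.24,0.045,0,0,0.25],[1,0.216,0.24,0.045,0,0,0.25],[1,0.216,0.24,0.045,0,0,0.25],[1,0.216,0.24,0.045,0,0,0.25],[1,0.216,0.24,0.045,0,0,0.25],[1,0.216,0.24,0.045,0,0,0.25],[1,0.216,0.24,0.045,0,0,0.25],[1,0.216,0.24,0.045,0,0,0.25],[1,0.216,0.24,0.045,0,0,0.25],[1,0.216,0.24,0.045,0,0,0.25],[1,0.216,0.24,0.045,0,0,0.25],[1,0.216,0.24,0.045,0,0,0.25],[1,0.216,0.24,0.045,0,0,0.25]]]}}

```text
time: 9.88
tool_pos: [0.5567, 0.149, 0.1509]
tool_rot: [-0.0, -0.673, 0.74, -0.0]
wrist_force: [-0.2, 0.1, 0.2]
opening: 0.0853
finger_force: 0.0
```

```bash
cat > t4.py <<'E'
from plan import *
P=json.load(open("poses.json")); c=P["crank"]
w=robot.camera("wrist"); m=robot.masks_of(w,"crank")
for k in m[:1]:
    q,f=fit([(w,k["pixels"])],"crank",c); print("wrist fit",np.round(q,4),round(f,3),k["conf"],"was",np.round(c,4))
    P["crank_w"]=q.tolist(); json.dump(P,open("poses.json","w"))
    overlay(w,{"crank":(q,0)},"pics/w4.png")
else:
    if not m: cv2.imwrite("pics/w4.png",w["frame"][:,:,::-1])
plan((.5,.1,.15,-1.666))
E
python3 t4.py
```

```text
wrist fit [0.5503 0.0844 1.4857] 0.197 0.78 was [0.5504 0.0841 1.4762]
row [0.1084, 0.1035, 0.002] [0.0, -0.0, -0.0001] mm 75 deg 0.0
at [0.5567 0.149  0.151 ] F [-0.1 -0.2  0.5] open 0.0854 t 9.98 psi -1.666 q6 -0.71
```

View pics/w4.png

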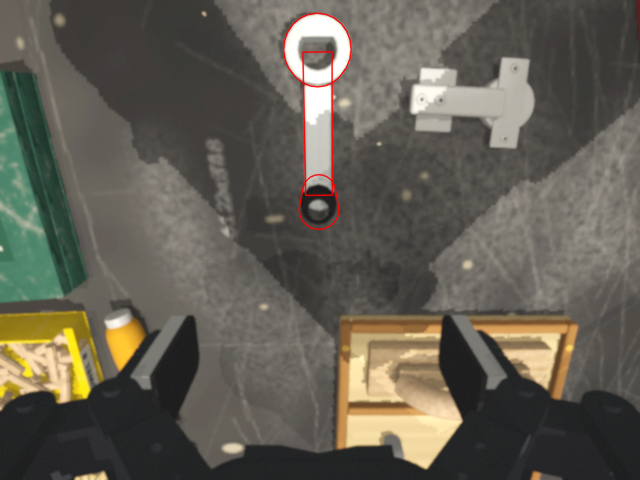

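```bash
cat > t5.py <<'E'
from plan import *
P=json.load(open("poses.json")); c=P["crank_w"]
h=world(np.array([[-.045,0,0]]),c)[0]; psi=c[2]-np.pi; print(h,psi)
plan((h[0],h[1],.1,psi),(h[0],h[1],.007,psi))
E
python3 t5.py
```

```text
[0.54649469 0.03960836 0.        ] -1.655877567544226
row [0.2197, -0.0006, 0.102] [0.0, -0.0, -0.0017] mm 121 deg 0.6
row [0.2197, -0.0006, 0.288] [0.0, -0.0, -0.0017] mm 181 deg 0.6
at [0.5567 0.149  0.151 ] F [-0.1 -0.2  0.5] open 0.0854 t 9.98 psi -1.666 q6 -0.71
```

Request:
{"op": "apply_moves", "data": {"commands": [[[1,0.08,0,0.0,0,0,-0.0017],[1,0.16,0,0.05,0,0,-0.0017],[1,0.2197,-0.0006,0.1,0,0,-0.0017],[1,0.2197,-0.0006,0.13,0,0,-0.0017],[1,0.2197,-0.0006,0.18,0,0,-0.0017],[1,0.2197,-0.0006,0.22,0,0,-0.0017],[0.8,0.2197,-0.0006,0.26,0,0,-0.0017],[0.7,0.2197,-0.0006,0.28,0,0,-0.0017],[0.7,0.2197,-0.0006,0.288,0,0,-0.0017],[0.7,0.2197,-0.0006,0.288,0,0,-0.0017],[0.7,0.2197,-0.0006,0.288,0,0,-0.0017],[0,0.2197,-0.0006,0.288,0,0,-0.0017],[0,0.2197,-0.0006,0.288,0,0,-0.0017],[0,0.2197,-0.0006,0.288,0,0,-0.0017],[0,0.2197,-0.0006,0.288,0,0,-0.0017],[0,0.2197,-0.0006,0.288,0,0,-0.0017],[0,0.2197,-0.0006,0.288,0,0,-0.0017]]]}}

```text
time: 11.4
tool_pos: [0.5474, 0.0399, 0.0091]
tool_rot: [0.001, -0.676, 0.737, -0.001]
wrist_force: [-1.6, 0.3, 5.5]
opening: 0.038
finger_force: 59.7
```

```bash
cat >> t5.py <<'E'
t=P["saw_tray"]; s=place("saw_tray",(45,38)); print(s)
plan((h[0],h[1],.16,psi),(s[0]-.11*np.cos(t[2]),s[1]-.11*np.sin(t[2]),.157,t[2]))
E
python3 t5.py
```

```text
[0.54649469 0.03960836 0.        ] -1.655877567544226
row [0.0007, 0.0013, -0.1818] [-0.0004, 0.0001, 0.0] mm 91 deg 0.1
row [0.0008, 0.0017, 0.0042] [-0.0004, 0.0001, 0.0] mm 2 deg 0.1
at [0.5474 0.0399 0.0091] F [-1.6  0.3  5.5] open 0.038 t 11.4 psi -1.656 q6 -0.52
[0.51365235 0.35235471]
row [0.0007, 0.001, -0.3018] [-0.0004, 0.0001, 0.0] mm 151 deg 0.1
row [-0.6194, 0.3396, -0.2963] [-0.0004, -0.0002, -0.2482] mm 383 deg 89.4
at [0.5474 0.0399 0.0091] F [-1.6  0.3  5.5] open 0.038 t 11.4 psi -1.656 q6 -0.52
```

Request:
{"op": "apply_moves", "data": {"commands": [[[0,0,0,-0.05,0,0,0],[0,0,0,-0.12,0,0,0],[0,0,0,-0.2,0,0,0],[0,-0.06,0.04,-0.27,0,0,-0.02],[0,-0.13,0.08,-0.2963,0,0,-0.04],[0,-0.2,0.11,-0.2963,0,0,-0.06],[0,-0.28,0.16,-0.2963,0,0,-0.08],[0,-0.35,0.2,-0.2963,0,0,-0.1],[0,-0.42,0.24,-0.2963,0,0,-0.12],[0,-0.49,0.28,-0.2963,0,0,-0.14],[0,-0.56,0.31,-0.2963,0,0,-0.16],[0,-0.62,0.34,-0.2963,0,0,-0.18],[0,-0.62,0.34,-0.2963,0,0,-0.2],[0,-0.62,0.34,-0.2963,0,0,-0.22],[0,-0.62,0.34,-0.2963,0,0,-0.2482],[0,-0.62,0.34,-0.2963,0,0,-0.2482],[0,-0.62,0.34,-0.2963,0,0,-0.2482],[0,-0.62,0.34,-0.2963,0,0,-0.2482],[0,-0.62,0.34,-0.2963,0,0,-0.2482]]]}}

```text
time: 12.98
tool_pos: [0.4035, 0.363, 0.1551]
tool_rot: [0.0, 0.999, -0.049, -0.0]
wrist_force: [0.5, -0.2, -2.1]
opening: 0.038
finger_force: 61.0
```

```bash
cat > t6.py <<'E'
from plan import *
P=json.load(open("poses.json")); t=P["saw_tray"]
w=robot.camera("wrist"); m=robot.masks_of(w,"saw_tray")
M["sp"]=[cyl(45,38,9.5,9,25),cyl(45,38,6.5,31.9,32)]
plan((.5,.3,.157,t[2]))
if m:
    print(m[0]["bbox"],m[0]["conf"])
overlay(w,{"saw_tray":(t,0),"sp":(t,0)},"pics/w6.png")
print(unproj(w,proj(w,world(np.array([[.045,.038,.032]]),t)),.032), proj(w,world(np.array([[.045,.038,.032]]),t)))
E
python3 t6.py
```

```text
row [0.2042, 0.1064, -0.0036] [0.0, 0.0, -0.0003] mm 115 deg 0.1
at [0.4036 0.363  0.1552] F [ 0.7 -0.2 -2.6] open 0.038 t 13.08 psi -0.098 q6 0.37
[250.5, 2.9, 266.5, 253.0] 0.93
[[0.51365235 0.35235471 0.032     ]] [[317.14689521  45.71891967]]
```

View pics/w6.png

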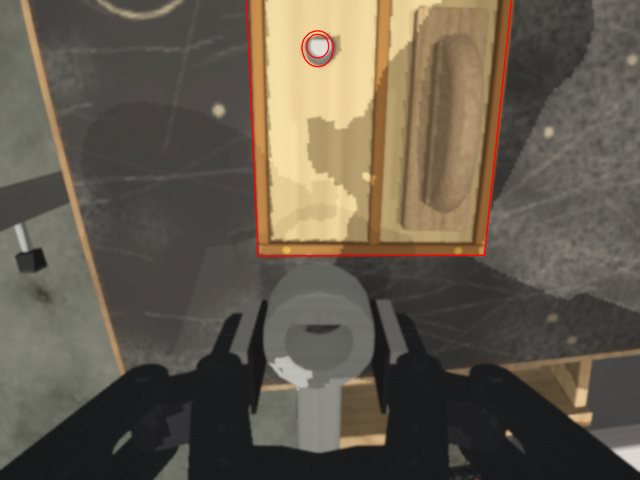

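Run:
```python
from plan import *
P=json.load(open("poses.json")); t=P["saw_tray"]
w=robot.camera("wrist"); a=w["frame"][10:90,270:370,::-1].astype(np.uint8)
cv2.imwrite("pics/sp.png",cv2.resize(a,None,fx=6,fy=6,interpolation=cv2.INTER_CUBIC))
h=world(np.array([[.045,.038,.032]]),t); print(w["R"]@h[0]+w["t"])
```

```text
[-0.00061807 -0.11261632  0.24329753]
```

View pics/sp.png

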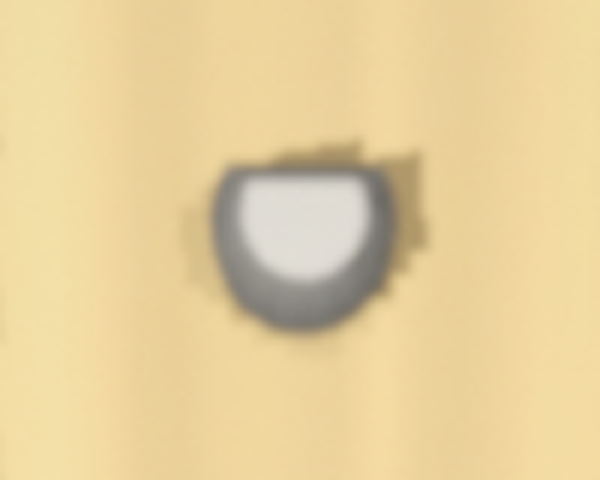

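```bash
cat > t7.py <<'E'
from plan import *
w=robot.camera("wrist"); P=json.load(open("poses.json")); t=P["saw_tray"]
e=unproj(w,[[320.5,45.5]],.032)[0]; o=robot.get_obs(); ps=t[2]
ex=np.array([np.cos(ps),np.sin(ps)]); ey=np.array([np.sin(ps),-np.cos(ps)]); d=e[:2]-o["tool_pos"][:2]
print(e,"tool frame mm",d@ex*1e3,d@ey*1e3,"tray spigot",place("saw_tray",(45,38)))
s=o["tool_pos"][:2]+ex*(d@ex-.0004)+ey*.0008
P["sp"]=s.tolist(); json.dump(P,open("poses.json","w"))
plan((*s,.155,ps),(*s,.046,ps),(*s,.018,ps))
E
python3 t7.py
```

```text
[0.51368934 0.35048875 0.032     ] tool frame mm 110.76856605290519 1.8522837481738004 tray spigot [0.51365235 0.35235471]
row [0.2207, 0.0012, 0.0004] [0.0, 0.0, -0.0003] mm 110 deg 0.1
row [0.2207, 0.0012, 0.2184] [0.0, 0.0, -0.0003] mm 155 deg 0.1
row [0.2207, 0.0012, 0.2744] [0.0, 0.0, -0.0003] mm 176 deg 0.1
at [0.4036 0.363  0.1552] F [ 0.9 -0.6 -2.8] open 0.0382 t 13.18 psi -0.098 q6 0.37
```

Request:
{"op": "apply_moves", "data": {"commands": [[[0,0.06,0,0,0,0,0],[0,0.12,0.002,0,0,0,0],[0,0.18,0.002,0.03,0,0,0],[0,0.2207,0.002,0.08,0,0,0],[0,0.2207,0.002,0.13,0,0,0],[0,0.2207,0.002,0.17,0,0,0],[0,0.2207,0.002,0.195,0,0,0],[0,0.2207,0.002,0.205,0,0,0],[0,0.2207,0.002,0.205,0,0,0],[0,0.2207,0.002,0.205,0,0,0],[0,0.2207,0.002,0.205,0,0,0]]]}}

```text
time: 14.1
tool_pos: [0.514, 0.3522, 0.0548]
tool_rot: [-0.001, 0.999, -0.048, 0.001]
wrist_force: [0.5, 0.6, -2.2]
opening: 0.0379
finger_force: 61.0
```

```bash
cat > t8.py <<'E'
from plan import *
P=json.load(open("poses.json")); t=P["saw_tray"]; s=P["sp"]; s=[s[0],s[1]-.0002]
plan((*s,.155,t[2]),(*s,.034,t[2]),(*s,.018,t[2]))
E
python3 t8.py
```

```text
row [-0.0006, 0.0013, -0.2003] [-0.0003, -0.0004, -0.0] mm 100 deg 0.2
row [-0.0011, 0.0019, 0.0417] [-0.0003, -0.0004, -0.0] mm 21 deg 0.2
row [-0.0012, 0.0019, 0.0737] [-0.0003, -0.0004, -0.0] mm 37 deg 0.2
at [0.514  0.3522 0.0548] F [ 0.5  0.6 -2.2] open 0.0379 t 14.1 psi -0.096 q6 0.55
```

Request:
{"op": "apply_moves", "data": {"commands": [[[0,-0.001,0.0016,0.01,0,0,0],[0,-0.001,0.0016,0.02,0,0,0],[0,-0.001,0.0016,0.028,0,0,0],[0,-0.001,0.0016,0.036,0,0,0],[0,-0.001,0.0016,0.044,0,0,0],[0,-0.001,0.0016,0.052,0,0,0],[0,-0.001,0.0016,0.058,0,0,0],[0,-0.001,0.0016,0.064,0,0,0],[0,-0.001,0.0016,0.068,0,0,0],[0,-0.001,0.0016,0.072,0,0,0],[0,-0.001,0.0016,0.072,0,0,0],[0,-0.001,0.0016,0.072,0,0,0]]]}}

```text
time: 15.1
tool_pos: [0.5129, 0.3506, 0.0181]
tool_rot: [0.0, 0.999, -0.048, 0.0]
wrist_force: [-4.0, -2.1, 6.4]
opening: 0.0377
finger_force: 61.7
```

```bash
python3 t8.py
```

```text
row [0.001, -0.0016, -0.2737] [0.0, -0.0001, -0.0001] mm 137 deg 0.0
row [0.0008, -0.0016, -0.0317] [0.0, -0.0001, -0.0001] mm 16 deg 0.0
row [0.0008, -0.0016, 0.0003] [0.0, -0.0001, -0.0001] mm 1 deg 0.0
at [0.5129 0.3506 0.0181] F [-4.  -2.1  6.4] open 0.0377 t 15.1 psi -0.097 q6 0.55
```

Request:
{"op": "apply_moves", "data": {"commands": [[[0.6,0,0,0,0,0,0],[0.6,0,0,0,0,0,0],[0.6,0,0,0,0,0,0],[0.6,0,0,0,0,0,0],[0.65,0,0,-0.03,0,0,0],[0.7,0,0,-0.1,0,0,0],[0.8,0,0,-0.18,0,0,0],[1,0,0,-0.26,0,0,0],[1,0,0,-0.34,0,0,0],[1,0,0,-0.4,0,0,0],[1,0,0,-0.4,0,0,0]]]}}

```text
time: 16.02
tool_pos: [0.5151, 0.3517, 0.2258]
tool_rot: [-0.004, 0.999, -0.049, 0.005]
wrist_force: [0.4, -0.5, 1.0]
opening: 0.0851
finger_force: 0.0
```

Run:
```python
from plan import *
P=json.load(open("poses.json")); t=P["saw_tray"]; c=P["cup_hinge"]
w=robot.camera("top"); m=robot.masks_of(w,"crank"); q0=(*place("saw_tray",(0,38)),t[2]+np.pi)
if m:
    q,f=fit([(w,m[0]["pixels"])],"crank",q0,.009); print("crank off",q-q0,f)
ps=c[2]-np.pi/2; u=np.array([np.cos(ps),np.sin(ps)])
plan((*(np.array(c[:2])-.07*u),.22,ps))
```

```text
crank off [-0.00175077 -0.00038434 -0.01408092] 0.33223130469069884
row [-0.2153, 0.551, -0.0053] [-0.0005, -0.0003, 0.0048] mm 296 deg 1.8
at [0.5132 0.3512 0.2183] F [-0.5  0.1 -1.1] open 0.0853 t 16.12 psi -0.097 q6 0.55
```

Crank seated. On to the hinge.

Request:
{"op": "apply_moves", "data": {"commands": [[[1,-0.03,0.07,0,0,0,0.002],[1,-0.06,0.14,0,0,0,0.004],[1,-0.09,0.22,0,0,0,0.0048],[1,-0.12,0.3,0,0,0,0.0048],[1,-0.15,0.38,0,0,0,0.0048],[1,-0.18,0.46,0,0,0,0.0048],[1,-0.2,0.52,-0.005,0,0,0.0048],[1,-0.2153,0.551,-0.005,0,0,0.0048],[1,-0.2153,0.551,-0.005,0,0,0.0048],[1,-0.2153,0.551,-0.005,0,0,0.0048],[1,-0.2153,0.551,-0.005,0,0,0.0048]]]}}

```text
time: 17.03
tool_pos: [0.3788, 0.087, 0.2181]
tool_rot: [0.0, 0.998, -0.063, -0.001]
wrist_force: [0.6, 0.0, 0.2]
opening: 0.0857
finger_force: 0.0
```

```bash
cat > t9.py <<'E'
from plan import *
P=json.load(open("poses.json")); c=P["cup_hinge"]
w=robot.camera("wrist"); m=robot.masks_of(w,"cup_hinge")
print(len(m), m and m[0]["conf"])
q,f=fit([(w,m[0]["pixels"])],"cup_hinge",c); print(q,f,c)
P["hinge_w"]=q.tolist(); json.dump(P,open("poses.json","w"))
overlay(w,{"cup_hinge":(q,0)},"pics/w9.png")
ps=q[2]-np.pi/2; h=world(np.array([[0,.001,0]]),q)[0]
plan((*h[:2],.1,ps),(*h[:2],.006,ps))
E
python3 t9.py
```

```text
1 0.57
[0.44949926 0.07797126 1.44913088] 0.04608827395455184 [0.44879329665938217, 0.07851454792472837, 1.4434199742946863]
row [0.1407, 0.0004, 0.2362] [0.0002, 0.0002, -0.0008] mm 137 deg 0.3
row [0.1409, 0.0001, 0.4242] [0.0002, 0.0002, -0.0008] mm 223 deg 0.3
at [0.379  0.0873 0.2182] F [-0.2  1.7  0.1] open 0.0855 t 17.13 psi -0.126 q6 0.69
```

View pics/w9.png

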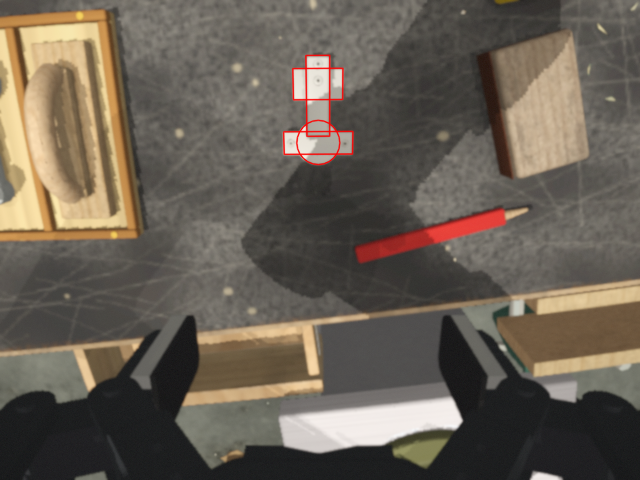

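Request:
{"op": "apply_moves", "data": {"commands": [[[1,0.06,0,0.06,0,0,0],[1,0.12,0,0.14,0,0,-0.0008],[1,0.1408,0.0003,0.22,0,0,-0.0008],[1,0.1408,0.0003,0.27,0,0,-0.0008],[0.8,0.1408,0.0003,0.32,0,0,-0.0008],[0.7,0.1408,0.0003,0.36,0,0,-0.0008],[0.6,0.1408,0.0003,0.39,0,0,-0.0008],[0.6,0.1408,0.0003,0.41,0,0,-0.0008],[0.6,0.1408,0.0003,0.424,0,0,-0.0008],[0.6,0.1408,0.0003,0.424,0,0,-0.0008],[0.6,0.1408,0.0003,0.424,0,0,-0.0008],[0,0.1408,0.0003,0.424,0,0,-0.0008],[0,0.1408,0.0003,0.424,0,0,-0.0008],[0,0.1408,0.0003,0.424,0,0,-0.0008],[0,0.1408,0.0003,0.424,0,0,-0.0008],[0,0.1408,0.0003,0.424,0,0,-0.0008],[0,0.1408,0.0003,0.424,0,0,-0.0008]]]}}

```text
time: 18.55
tool_pos: [0.4495, 0.0782, 0.0084]
tool_rot: [-0.0, 0.998, -0.061, 0.001]
wrist_force: [-1.4, 0.4, 5.4]
opening: 0.0166
finger_force: 60.1
```

```bash
cat > t10.py <<'E'
from plan import *
P=json.load(open("poses.json")); t=P["door_tray"]
d=place("door_tray",(38,-36)); print(d)  # hinge centre 1 mm off grasp
plan((*d,.15,t[2]),(*d,.07,t[2]),(*d,.018,t[2]))
E
python3 t10.py
```

```text
[ 0.51258625 -0.35434742]
row [0.2308, 0.843, -0.2836] [-0.0002, -0.0003, -0.0179] mm 459 deg 6.4
row [0.2305, 0.8432, -0.1236] [-0.0002, -0.0003, -0.0179] mm 441 deg 6.4
row [0.2303, 0.8433, -0.0196] [-0.0002, -0.0003, -0.0179] mm 437 deg 6.4
at [0.4495 0.0782 0.0084] F [-1.4  0.4  5.4] open 0.0166 t 18.55 psi -0.122 q6 0.83
```

Request:
{"op": "apply_moves", "data": {"commands": [[[0,0,0,-0.06,0,0,0],[0,0,0,-0.14,0,0,0],[0,0,0,-0.22,0,0,0],[0,0.02,0.07,-0.28,0,0,0],[0,0.04,0.15,-0.2836,0,0,-0.004],[0,0.06,0.23,-0.2836,0,0,-0.008],[0,0.08,0.31,-0.2836,0,0,-0.01],[0,0.11,0.39,-0.2836,0,0,-0.012],[0,0.13,0.47,-0.2836,0,0,-0.014],[0,0.15,0.55,-0.2836,0,0,-0.016],[0,0.17,0.63,-0.2836,0,0,-0.018],[0,0.19,0.7,-0.2836,0,0,-0.018],[0,0.21,0.77,-0.2836,0,0,-0.018],[0,0.23,0.83,-0.2836,0,0,-0.018],[0,0.2306,0.843,-0.2836,0,0,-0.018],[0,0.2306,0.843,-0.2836,0,0,-0.018],[0,0.2306,0.843,-0.2836,0,0,-0.018],[0,0.2306,0.843,-0.2836,0,0,-0.018]]]}}

```text
time: 20.05
tool_pos: [0.5119, -0.3538, 0.1489]
tool_rot: [-0.0, 1.0, -0.004, -0.0]
wrist_force: [-0.6, 0.9, -1.6]
opening: 0.0159
finger_force: 59.5
```

```bash
python3 t10.py
```

```text
[ 0.51258625 -0.35434742]
row [0.0015, 0.0011, -0.0023] [-0.0001, 0.0, 0.0002] mm 1 deg 0.1
row [0.0015, 0.0012, 0.1577] [-0.0001, 0.0, 0.0002] mm 79 deg 0.1
row [0.0015, 0.0012, 0.2617] [-0.0001, 0.0, 0.0002] mm 131 deg 0.1
at [ 0.5119 -0.3538  0.1489] F [-0.6  0.9 -1.6] open 0.0159 t 20.05 psi -0.008 q6 1.85
```

Request:
{"op": "apply_moves", "data": {"commands": [[[0,0.0015,0.0012,0.06,0,0,0],[0,0.0015,0.0012,0.12,0,0,0],[0,0.0015,0.0012,0.16,0,0,0],[0,0.0015,0.0012,0.19,0,0,0],[0,0.0015,0.0012,0.215,0,0,0],[0,0.0015,0.0012,0.235,0,0,0],[0,0.0015,0.0012,0.25,0,0,0],[0,0.0015,0.0012,0.26,0,0,0],[0,0.0015,0.0012,0.2625,0,0,0],[0,0.0015,0.0012,0.2625,0,0,0],[0.45,0.0015,0.0012,0.2625,0,0,0],[0.45,0.0015,0.0012,0.2625,0,0,0],[0.45,0.0015,0.0012,0.2625,0,0,0],[0.45,0.0015,0.0012,0.2625,0,0,0],[0.45,0.0015,0.0012,0.23,0,0,0],[0.45,0.0015,0.0012,0.18,0,0,0],[0.7,0.0015,0.0012,0.1,0,0,0],[1,0.0015,0.0012,0.02,0,0,0],[1,0.0015,0.0012,0,0,0,0],[1,0.0015,0.0012,0,0,0,0]]]}}

```text
time: 21.72
tool_pos: [0.5146, -0.3565, 0.1552]
tool_rot: [0.002, 1.0, -0.004, 0.004]
wrist_force: [-0.2, -0.0, 0.3]
opening: 0.0838
finger_force: 0.0
```

```bash
cat > t11.py <<'E'
from plan import *
import sys
P=json.load(open("poses.json")); t=P["door_tray"]
p=robot.camera("top"); m=robot.masks_of(p,"cup_hinge"); q0=(*place("door_tray",(37,-36)),t[2]+np.pi/2)
if m: q,f=fit([(p,m[0]["pixels"])],"cup_hinge",q0,.009); print("hinge off",q-q0,f)
T=P["tape_measure"]; ps=T[2]-np.pi/2
h=world(np.array([[0,.011,0]]),T)[0][:2]; u=np.array([np.cos(ps),np.sin(ps)]); print(T,h)
plan((*(h-.1*u),.2,ps),(*h,.16,ps))
E
python3 t11.py
```

```text
hinge off [0. 0. 0.] 1.0
[0.5621708744844833, -0.08333077940202745, 1.6272202818118795] [ 0.55118838 -0.08395111]
row [-0.1277, -0.5301, -0.1011] [0.0, -0.0002, -0.0104] mm 277 deg 3.8
row [0.0717, -0.5432, -0.0208] [0.0, -0.0002, -0.0104] mm 274 deg 3.8
at [ 0.5129 -0.3552  0.1496] F [ 0.5 -0.6 -0.9] open 0.0854 t 21.82 psi -0.009 q6 1.85
```

Request:
{"op": "apply_moves", "data": {"commands": [[[1,-0.02,-0.06,-0.06,0,0,0],[1,-0.04,-0.14,-0.1,0,0,-0.005],[1,-0.06,-0.22,-0.1,0,0,-0.01],[1,-0.08,-0.3,-0.1,0,0,-0.01],[1,-0.1,-0.38,-0.1,0,0,-0.01],[1,-0.12,-0.46,-0.1,0,0,-0.0104],[1,-0.1277,-0.5301,-0.1,0,0,-0.0104],[1,-0.1277,-0.5301,-0.1,0,0,-0.0104],[1,-0.1277,-0.5301,-0.1,0,0,-0.0104],[1,-0.1277,-0.5301,-0.1,0,0,-0.0104]]]}}

```text
time: 22.65
tool_pos: [0.4509, -0.0895, 0.198]
tool_rot: [0.0, 1.0, 0.029, -0.001]
wrist_force: [0.5, -1.3, -0.3]
opening: 0.0855
finger_force: 0.0
```

```bash
cat > t12.py <<'E'
from plan import *
P=json.load(open("poses.json")); t=P["door_tray"]
p=robot.camera("top"); m=robot.masks_of(p,"cup_hinge"); q0=(*place("door_tray",(37,-36)),t[2]+np.pi/2)
for k in m[:2]: q,f=fit([(p,k["pixels"])],"cup_hinge",q0,.009); print("hinge off",q-q0,f,k["conf"],k["bbox"])
w=robot.camera("wrist"); T=P["tape_measure"]
for n in("tape_measure","oak_block","door_tray"):
    m=robot.masks_of(w,n)
    if m: q,f=fit([(w,m[0]["pixels"])],n,P[n]); print(n,m[0]["conf"],m[0]["bbox"],q,f,P[n])
    if n=="tape_measure" and m: P["tape_w"]=q.tolist(); overlay(w,{n:(q,0),"cup_hinge":(q0,.009),"door_tray":(t,0)},"pics/w12.png")
json.dump(P,open("poses.json","w"))
a=p["frame"][200:340,400:560,::-1]; b=cv2.resize(a,None,fx=3,fy=3,interpolation=cv2.INTER_CUBIC); c=cv2.imread("pics/w12.png"); c=cv2.resize(c,(320,240))
o=np.zeros((420,800,3),np.uint8); o[:,:480]=b; o[:240,480:]=c; cv2.imwrite("pics/m12.png",o)
T=P["tape_w"]; ps=T[2]-np.pi/2; h=world(np.array([[0,.011,0]]),T)[0][:2]
plan((*h,.12,ps),(*h,.03,ps))
E
python3 t12.py
```

```text
hinge off [ 0.00017434 -0.00092638  0.00541985] 0.23606751932206071 0.72 [466.9, 232.9, 25.2, 35.9]
tape_measure 0.72 [284.1, 0.0, 66.1, 124.6] [ 0.56385543 -0.0836264   1.66525539] 0.1268645462290604 [0.5621708744844833, -0.08333077940202745, 1.6272202818118795]
door_tray 0.8 [479.2, 51.2, 160.6, 259.8] [ 0.474763   -0.32156618 -0.00621678] 0.03257454694120332 [0.47493201978915117, -0.3179859162482446, -0.009556679516633287]
row [0.2041, -0.0007, 0.1572] [0.0, 0.0001, -0.0064] mm 129 deg 2.3
row [0.2042, -0.0008, 0.3372] [0.0, 0.0001, -0.0064] mm 197 deg 2.3
at [ 0.4511 -0.0906  0.1987] F [ 0.4  0.2 -0.2] open 0.0854 t 22.95 psi 0.054 q6 1.38
```

View pics/m12.png

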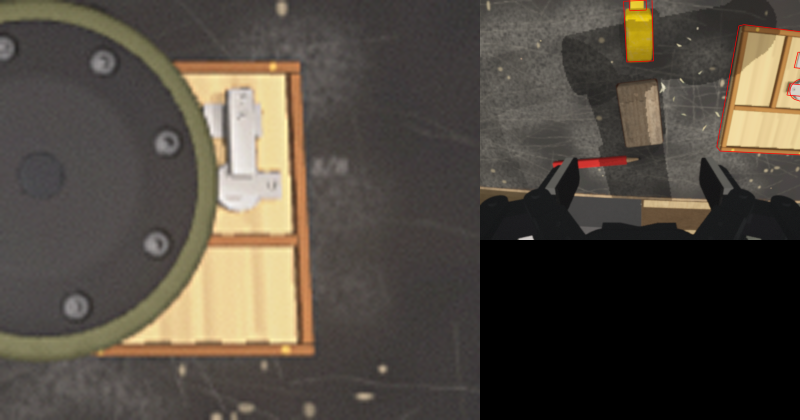

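Request:
{"op": "apply_moves", "data": {"commands": [[[1,0.08,0,0.02,0,0,-0.003],[1,0.15,0,0.08,0,0,-0.004],[1,0.203,-0.001,0.15,0,0,-0.004],[1,0.203,-0.001,0.2,0,0,-0.004],[1,0.203,-0.001,0.25,0,0,-0.004],[0.9,0.203,-0.001,0.29,0,0,-0.004],[0.8,0.203,-0.001,0.32,0,0,-0.004],[0.7,0.203,-0.001,0.337,0,0,-0.004],[0.7,0.203,-0.001,0.337,0,0,-0.004],[0.7,0.203,-0.001,0.337,0,0,-0.004],[0,0.203,-0.001,0.337,0,0,-0.004],[0,0.203,-0.001,0.337,0,0,-0.004],[0,0.203,-0.001,0.337,0,0,-0.004],[0,0.203,-0.001,0.337,0,0,-0.004],[0,0.203,-0.001,0.337,0,0,-0.004],[0,0.203,-0.001,0.337,0,0,-0.004]]]}}

```text
time: 24.28
tool_pos: [0.5536, -0.0833, 0.0323]
tool_rot: [0.0, 0.999, 0.041, 0.002]
wrist_force: [0.5, 0.9, 6.6]
opening: 0.033
finger_force: 60.4
```

```bash
cat > t13.py <<'E'
from plan import *
P=json.load(open("poses.json")); t=P["door_tray"]
d=place("door_tray",(37-11,44)); print(d)  # tape y axis -> tray -x
plan((*d,.19,t[2]),(*d,.08,t[2]),(*d,.042,t[2]))
E
python3 t13.py
```

```text
[ 0.50135132 -0.2742364 ]
row [-0.1345, 0.3721, -0.3156] [0.0, -0.0005, 0.0146] mm 253 deg 5.2
row [-0.1352, 0.372, -0.0956] [0.0, -0.0005, 0.0146] mm 204 deg 5.2
row [-0.1354, 0.372, -0.0196] [0.0, -0.0005, 0.0146] mm 198 deg 5.2
at [ 0.5536 -0.0833  0.0323] F [0.5 0.9 6.6] open 0.033 t 24.28 psi 0.082 q6 1.44
```

Request:
{"op": "apply_moves", "data": {"commands": [[[0,0,0,-0.06,0,0,0],[0,0,0,-0.14,0,0,0],[0,0,0,-0.22,0,0,0],[0,0,0.03,-0.29,0,0,0],[0,-0.03,0.1,-0.3156,0,0,0.005],[0,-0.06,0.17,-0.3156,0,0,0.01],[0,-0.09,0.24,-0.3156,0,0,0.0146],[0,-0.12,0.31,-0.3156,0,0,0.0146],[0,-0.1345,0.36,-0.3156,0,0,0.0146],[0,-0.1345,0.372,-0.3156,0,0,0.0146],[0,-0.1345,0.372,-0.3156,0,0,0.0146],[0,-0.1345,0.372,-0.3156,0,0,0.0146],[0,-0.1345,0.372,-0.3156,0,0,0.0146]]]}}

```text
time: 25.37
tool_pos: [0.5007, -0.2733, 0.1879]
tool_rot: [-0.0, 1.0, -0.005, -0.0]
wrist_force: [0.3, -0.4, -2.5]
opening: 0.0327
finger_force: 60.5
```

```bash
cat >> t13.py <<'E'
w=robot.camera("wrist")
cv2.imwrite("pics/w13.png",w["frame"][:,:,::-1])
E
python3 t13.py
```

```text
[ 0.50135132 -0.2742364 ]
row [0.0012, 0.0018, -0.0043] [-0.0001, 0.0001, 0.0] mm 2 deg 0.0
row [0.0014, 0.0019, 0.2157] [-0.0001, 0.0001, 0.0] mm 108 deg 0.0
row [0.0014, 0.002, 0.2917] [-0.0001, 0.0001, 0.0] mm 146 deg 0.0
at [ 0.5007 -0.2733  0.1879] F [ 0.3 -0.4 -2.5] open 0.0327 t 25.37 psi -0.009 q6 1.71
```

View pics/w13.png

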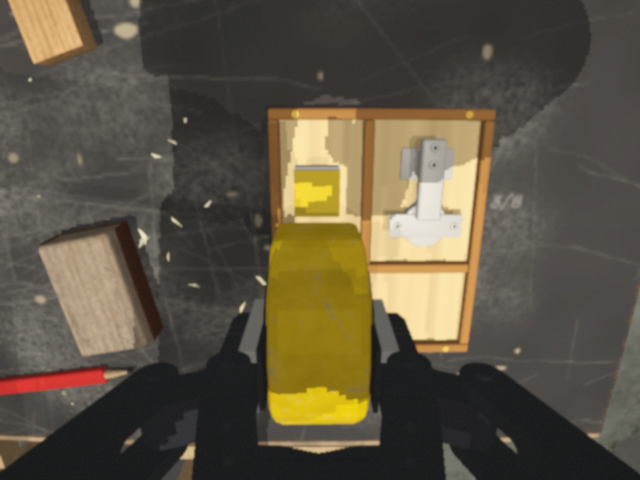

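Request:
{"op": "apply_moves", "data": {"commands": [[[0,0.0014,0.004,0.06,0,0,0],[0,0.0014,0.004,0.13,0,0,0],[0,0.0014,0.004,0.19,0,0,0],[0,0.0014,0.004,0.23,0,0,0],[0,0.0014,0.004,0.255,0,0,0],[0,0.0014,0.004,0.272,0,0,0],[0,0.0014,0.004,0.284,0,0,0],[0,0.0014,0.004,0.291,0,0,0],[0,0.0014,0.004,0.292,0,0,0],[0,0.0014,0.004,0.292,0,0,0],[0.6,0.0014,0.004,0.292,0,0,0],[0.6,0.0014,0.004,0.292,0,0,0],[0.6,0.0014,0.004,0.292,0,0,0],[0.6,0.0014,0.004,0.292,0,0,0],[0.6,0.0014,0.004,0.25,0,0,0],[0.6,0.0014,0.004,0.18,0,0,0],[0.7,0.0014,0.004,0.1,0,0,0],[1,0.0014,0.004,0.03,0,0,0],[1,0.0014,0.004,0,0,0,0],[1,0.0014,0.004,0,0,0,0]]]}}

```text
time: 27.08
tool_pos: [0.503, -0.2773, 0.1945]
tool_rot: [0.002, 1.0, -0.005, 0.004]
wrist_force: [0.9, 0.2, 1.1]
opening: 0.0859
finger_force: 0.0
```

```bash
cat > t14.py <<'E'
from plan import *
P=json.load(open("poses.json")); b=P["oak_block"]; ps=b[2]+np.pi/2; u=np.array([np.cos(ps),np.sin(ps)]); h=np.array(b[:2])
print(b,ps)
plan((*(h-.09*u),.19,ps),(*h,.1,ps),(*h,.006,ps))
E
python3 t14.py
```

```text
[0.6693464897384962, -0.07727737836582343, -1.300986030620086] 0.26981029617481056
row [0.1555, -0.3538, 0.0092] [0.0007, -0.0013, -0.0446] mm 193 deg 16.1
row [0.3269, -0.4041, 0.1905] [0.0007, -0.0013, -0.0446] mm 277 deg 16.1
row [0.3253, -0.4048, 0.3785] [0.0007, -0.0013, -0.0446] mm 321 deg 16.1
at [ 0.503  -0.2773  0.1945] F [0.9 0.2 1.1] open 0.0859 t 27.08 psi -0.01 q6 1.71
```

Request:
{"op": "apply_moves", "data": {"commands": [[[1,0.03,-0.07,0,0,0,-0.01],[1,0.06,-0.14,0,0,0,-0.02],[1,0.09,-0.21,0,0,0,-0.03],[1,0.12,-0.28,0,0,0,-0.04],[1,0.15,-0.34,0.005,0,0,-0.0446],[1,0.1555,-0.3538,0.009,0,0,-0.0446],[1,0.1555,-0.3538,0.009,0,0,-0.0446],[1,0.1555,-0.3538,0.009,0,0,-0.0446],[1,0.1555,-0.3538,0.009,0,0,-0.0446]]]}}

```text
time: 27.83
tool_pos: [0.5805, -0.1009, 0.1838]
tool_rot: [0.0, 0.991, 0.134, -0.0]
wrist_force: [-0.0, 0.3, -0.3]
opening: 0.0856
finger_force: 0.0
```

```bash
cat > t15.py <<'E'
from plan import *
P=json.load(open("poses.json")); b=P["oak_block"]
w=robot.camera("wrist"); m=robot.masks_of(w,"oak_block")
q,f=fit([(w,m[0]["pixels"])],"oak_block",b); print(m[0]["bbox"],q,f,b)
ps=q[2]+np.pi/2; h=q[:2]
plan((*h,.1,ps),(*h,.006,ps))
E
python3 t15.py
```

```text
[290.8, 0.0, 62.0, 164.8] [ 0.66938735 -0.07741295 -1.2977767 ] 0.020915925193111806 [0.6693464897384962, -0.07727737836582343, -1.300986030620086]
row [0.184, 0.0012, 0.1681] [0.0, -0.0, -0.0007] mm 125 deg 0.3
row [0.1839, 0.0011, 0.3561] [0.0, -0.0, -0.0007] mm 200 deg 0.3
at [ 0.5805 -0.1012  0.184 ] F [-1.  -1.  -0.6] open 0.0855 t 27.93 psi 0.269 q6 1.67
```

Request:
{"op": "apply_moves", "data": {"commands": [[[1,0.08,0,0.04,0,0,0],[1,0.15,0.001,0.11,0,0,-0.0007],[1,0.184,0.0012,0.17,0,0,-0.0007],[1,0.184,0.0012,0.22,0,0,-0.0007],[1,0.184,0.0012,0.27,0,0,-0.0007],[1,0.184,0.0012,0.31,0,0,-0.0007],[0.8,0.184,0.0012,0.34,0,0,-0.0007],[0.7,0.184,0.0012,0.356,0,0,-0.0007],[0.7,0.184,0.0012,0.356,0,0,-0.0007],[0.7,0.184,0.0012,0.356,0,0,-0.0007],[0,0.184,0.0012,0.356,0,0,-0.0007],[0,0.184,0.0012,0.356,0,0,-0.0007],[0,0.184,0.0012,0.356,0,0,-0.0007],[0,0.184,0.0012,0.356,0,0,-0.0007],[0,0.184,0.0012,0.356,0,0,-0.0007],[0,0.184,0.0012,0.356,0,0,-0.0007]]]}}

```text
time: 29.27
tool_pos: [0.6709, -0.0763, 0.0082]
tool_rot: [0.0, 0.991, 0.137, 0.002]
wrist_force: [-0.5, 0.2, 6.8]
opening: 0.0385
finger_force: 63.0
```

```bash
cat > t16.py <<'E'
from plan import *
P=json.load(open("poses.json")); t=P["door_tray"]
d=place("door_tray",(-60,0))+[0,-.001]; print(d)
plan((*d,.19,t[2]-np.pi/2),(*d,.05,t[2]-np.pi/2),(*d,.017,t[2]-np.pi/2))
E
python3 t16.py
```

```text
[ 0.41493476 -0.31841252]
row [-0.6229, 0.3277, -0.3652] [-0.0003, -0.0005, 0.2953] mm 396 deg 106.3
row [-0.6238, 0.3273, -0.0852] [-0.0003, -0.0005, 0.2953] mm 355 deg 106.3
row [-0.624, 0.3272, -0.0192] [-0.0003, -0.0005, 0.2953] mm 352 deg 106.3
at [ 0.6709 -0.0763  0.0082] F [-0.5  0.2  6.8] open 0.0385 t 29.27 psi 0.275 q6 1.66
```

Request:
{"op": "apply_moves", "data": {"commands": [[[0,0,0,-0.06,0,0,0],[0,0,0,-0.14,0,0,0],[0,0,0,-0.22,0,0,0.01],[0,-0.04,0.02,-0.3,0,0,0.03],[0,-0.1,0.05,-0.36,0,0,0.05],[0,-0.16,0.08,-0.3652,0,0,0.07],[0,-0.22,0.11,-0.3652,0,0,0.09],[0,-0.28,0.14,-0.3652,0,0,0.11],[0,-0.34,0.18,-0.3652,0,0,0.13],[0,-0.4,0.21,-0.3652,0,0,0.15],[0,-0.46,0.24,-0.3652,0,0,0.17],[0,-0.52,0.27,-0.3652,0,0,0.19],[0,-0.57,0.3,-0.3652,0,0,0.21],[0,-0.61,0.32,-0.3652,0,0,0.23],[0,-0.6229,0.3277,-0.3652,0,0,0.25],[0,-0.6229,0.3277,-0.3652,0,0,0.27],[0,-0.6229,0.3277,-0.3652,0,0,0.29],[0,-0.6229,0.3277,-0.3652,0,0,0.2953],[0,-0.6229,0.3277,-0.3652,0,0,0.2953],[0,-0.6229,0.3277,-0.3652,0,0,0.2953]]]}}

```text
time: 30.93
tool_pos: [0.4142, -0.3182, 0.1884]
tool_rot: [0.0, -0.704, 0.71, -0.0]
wrist_force: [0.9, -0.4, -0.9]
opening: 0.0385
finger_force: 62.2
```

```bash
python3 t16.py
```

```text
[ 0.41493476 -0.31841252]
row [0.0004, -0.0015, -0.0031] [-0.0, 0.0, 0.0002] mm 2 deg 0.1
row [0.0004, -0.0014, 0.2769] [-0.0, 0.0, 0.0002] mm 138 deg 0.1
row [0.0004, -0.0014, 0.3429] [-0.0, 0.0, 0.0002] mm 171 deg 0.1
at [ 0.4142 -0.3182  0.1884] F [ 0.9 -0.4 -0.9] open 0.0385 t 30.93 psi -1.579 q6 0.26
```

Request:
{"op": "apply_moves", "data": {"commands": [[[0,0.0004,-0.0014,0.07,0,0,0],[0,0.0004,-0.0014,0.14,0,0,0],[0,0.0004,-0.0014,0.21,0,0,0],[0,0.0004,-0.0014,0.26,0,0,0],[0,0.0004,-0.0014,0.295,0,0,0],[0,0.0004,-0.0014,0.315,0,0,0],[0,0.0004,-0.0014,0.33,0,0,0],[0,0.0004,-0.0014,0.339,0,0,0],[0,0.0004,-0.0014,0.343,0,0,0],[0,0.0004,-0.0014,0.343,0,0,0],[0.6,0.0004,-0.0014,0.343,0,0,0],[0.6,0.0004,-0.0014,0.343,0,0,0],[0.6,0.0004,-0.0014,0.343,0,0,0],[0.6,0.0004,-0.0014,0.33,0,0,0],[0.6,0.0004,-0.0014,0.28,0,0,0],[0.65,0.0004,-0.0014,0.2,0,0,0],[0.7,0.0004,-0.0014,0.12,0,0,0],[0.8,0.0004,-0.0014,0.04,0,0,0],[1,0.0004,-0.0014,0,0,0,0]]]}}

```text
time: 32.52
tool_pos: [0.4159, -0.3197, 0.1954]
tool_rot: [0.001, -0.704, 0.711, -0.004]
wrist_force: [0.7, -0.5, 0.2]
opening: 0.0784
finger_force: 0.0
```

Run:
```python
from plan import *
plan((.35,-.03,.25,-1.0))
```

```text
row [-0.5776, 0.1369, -0.1126] [-0.0008, -0.001, -0.0925] mm 302 deg 33.3
at [ 0.4159 -0.3197  0.1954] F [ 0.7 -0.5  0.2] open 0.0784 t 32.52 psi -1.581 q6 0.26
```

Move the arm aside (near the base) so the top camera sees both trays.

Request:
{"op": "apply_moves", "data": {"commands": [[[1,-0.05,0.01,-0.05,0,0,0],[1,-0.12,0.03,-0.1,0,0,0],[1,-0.2,0.05,-0.11,0,0,0],[1,-0.28,0.07,-0.11,0,0,0],[1,-0.36,0.09,-0.11,0,0,0],[1,-0.44,0.11,-0.11,0,0,0],[1,-0.52,0.13,-0.11,0,0,0],[1,-0.57,0.135,-0.11,0,0,0],[1,-0.57,0.135,-0.11,0,0,0],[1,-0.57,0.135,-0.11,0,0,0]]]}}

```text
time: 33.35
tool_pos: [0.3502, -0.0318, 0.2444]
tool_rot: [0.001, -0.705, 0.709, -0.0]
wrist_force: [-0.3, -0.9, -0.1]
opening: 0.0855
finger_force: 0.0
```

Run:
```python
from plan import *
P=json.load(open("poses.json")); s=robot.camera("side"); p=robot.camera("top")
for n,tr,xy,a,z in(("crank","saw_tray",(0,38),np.pi,.009),("push_block","saw_tray",(0,-39),np.pi/2,.009),("cup_hinge","door_tray",(37,-35),np.pi/2,.009),("tape_measure","door_tray",(37,44),np.pi/2,.009),("oak_block","door_tray",(-60,0),0,.009),("sand_block",None,0,0,0)):
    q0=np.array([*place(tr,xy),P[tr][2]+a]) if tr else np.array(P[n])
    for v in(p,s):
        m=robot.masks_of(v,n)
        if m: q,f=fit([(v,m[0]["pixels"])],n,q0,z); print(n,np.round(q-q0,3),round(f,2))
a=p["frame"][170:340,100:520,::-1]; b=cv2.resize(a,(798,323),interpolation=cv2.INTER_CUBIC); c=cv2.resize(s["frame"][150:420,170:440,::-1],(270,270)); o=np.zeros((595,798,3),np.uint8); o[:323]=b; o[325:595,:270]=c; cv2.imwrite("pics/end.png",o)
print(robot.get_obs()["time"])
```

```text
crank [-0. -0.  0.] 0.27
crank [-0.001  0.005 -0.095] 0.54
push_block [-0.    -0.003 -0.026] 0.09
push_block [-0.002  0.007 -0.16 ] 0.24
cup_hinge [ 0.001 -0.002 -0.011] 0.11
cup_hinge [ 0.001 -0.    -0.016] 0.12
tape_measure [-0.001 -0.    -0.056] 0.16
tape_measure [-0.003  0.003  0.12 ] 0.24
oak_block [ 0.    -0.001 -0.02 ] 0.08
oak_block [0.001 0.002 0.026] 0.11
sand_block [-0.    -0.     0.008] 0.11
34.05
```

View pics/end.png

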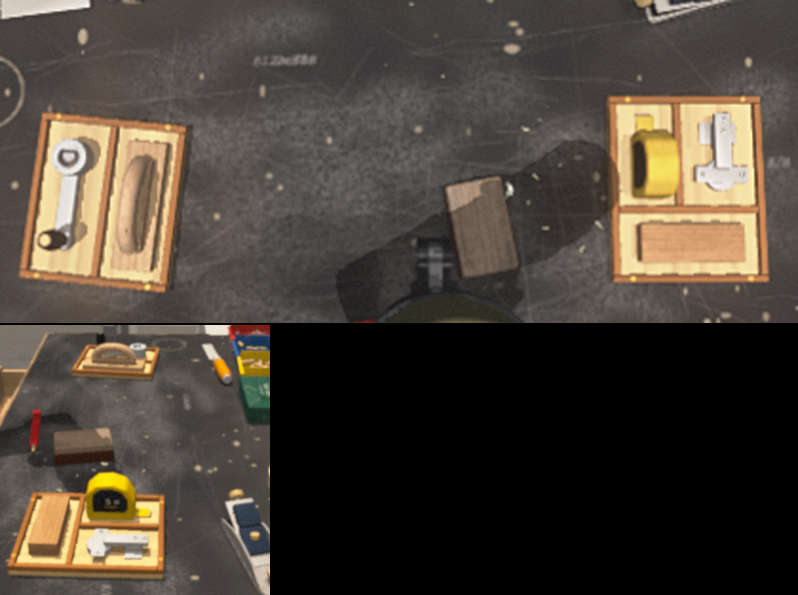

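All five items are in place and the sanding block hasn't moved; handing in.

```bash
python3 -c "
from station import robot
print(robot.close_job())"
```

```text
the job is handed in; nothing more can be done
None
```

Both kits are made up and the job is handed in (about 34 s of the 117 s used). In the last camera check every item was in its bay and the sanding block had not moved, but the hand-in returned no verdict.

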